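# Punch in the code and pop the lid of a locking pill case

### The arm

A 7-joint arm with a two-finger parallel gripper is mounted at the origin on the work surface. World frame = base frame: x ahead of the robot, y to its left, z up, the work surface at z = 0. Lengths are in m, angles in rad, forces in N, time in s.
With the tool pointing down it reaches from about 0.4 to 0.875 m from the base axis. Payload 6.5 kg.
Tool frame: the origin (TCP) lies at the very end of the fingers, on their centre line; the grasp point (between the pads) lies 19 mm behind it (ctrl.grip_point_offset is the distance from the TCP to the grasp point, in m); z points along the fingers, y is the line along which they close (so a half turn about z gives the same grasp; the last joint's range is limited). The gripper opens to 88 mm and grips with 3 to 60 N. Pads are 18 mm wide; open, the fingers measure 123 mm over their backs; the gripper's body (75 mm by 187 mm) begins 45 mm behind the grasp point.
Start: joints at [-1.313, 0.536, -0.004, 1.538, 0.003, 1.067, -0.071], TCP at [0.207, 0.616, 0.239] pointing down, gripper open.
Joint ranges: [-2.7, 2.7], [-0.37, 2.16], [-1.27, 1.26], [0.24, 2.4], [-1.31, 4.45], [0.19, 1.91], [-2.76, 2.76]. Speed limits (rad/s): [2.39, 2.39, 3.14, 3.14, 3.14, 3.14, 3.14].

### API

Orientations are given as a unit quaternion [x, y, z, w].
In Python, from cell import ctrl, read_camera, hand_in gives the robot as it stands.
- The arm moves only by the tool servo_tool, never from a script. Its argument "moves" is a list of rows, each a list of 7 numbers: the turn, a rotation vector about the tool's x, y, z in degrees, then the shift along the tool's x, y, z in cm, then the finger opening in cm, from 0 to 8.81. In form: [[wx, wy, wz, dx, dy, dz, jaw], ...]. A call has 1 to 5 rows; each row is the pose to reach, as a shift and turn from the pose commanded when the call began, along the tool's axes at that moment; what a row does not reach only later rows make up. A row lasts 1/12 s, in which the tool goes at most 41.7 mm and 7.16 degrees, less where a joint would pass 70% of its speed; a pose out of reach is approached as far as the arm can. A call with a gripper value outside its range is refused whole. The fingers move at their own pace and stop on an object; the grip force is fixed at half the most. Time passes only in rows, so rows that repeat a pose let the fingers close. It gives the time, the measured TCP pose, the force, the opening and the grip force at its end, in the units of the state.
- ctrl.get_obs(): the state, without advancing time (a new reading comes with each control period).
- read_camera(name): name is "side" or "top" or "wrist"; returns a dict with "image" (420x560x3 uint8, red, green, blue), "vertical_fov" (degrees; the focal length in pixels is half the picture's height over the tangent of half this angle, whatever the lens; pixels are square), "cx", "cy" (the principal point, pixels), "pose" (4x4, takes a point from camera to world coordinates); the wrist camera has in their place "T_tool_cam" (4x4, takes a point from camera to tool coordinates, whose origin is the TCP and whose axes are the flange's). Camera axes: x right, y down, z forward; pixel columns grow to the right and rows downward; lengths in m; the calibration is good to about 2 mm. A picture is of the moment at which its call begins: read the wrist's pose just before it. There is no depth.
- hand_in(): hands the job in; it is judged then, once.
The state is a dict: "t": time; "qpos": joint angles; "qvel": joint speeds; "tau": joint torques, N m; "tcp_pos": TCP position; "eef_rot": TCP orientation; "force": force on the tool from outside, world axes, zero at the start; "moment": the same for the moment, N m; "gripper_width": opening from 0.0 (shut) to 1.0 (fully open); "grasp_force": force on a finger pad.
Only numpy, scipy, OpenCV 4.12 (cv2) and the standard library are available. Lean on these libraries where they do the work, as an engineer would, in place of code of your own. Each camera call takes 0.05 s, during which the arm holds its last target. There are 200 camera calls.

### The job

Open the locking pill case on the wardrobe shelf by pressing with closed fingertips: push in the yellow key, then the blue key, then the red key, each fully down before the next, and last push the steel latch plate fully down so that the clear lid pops ajar. The pushed keys stay down by themselves. Do not press the green key, do not pick anything up, and leave the mirror compact, the pump dispenser and the massage roller where they are.

Things in the scene. Friction and masses are not known exactly. Their poses are not given: they have to be found in the camera images.
- case: White locking pill case, fixed to the shelf, 190 mm (x) by 290 mm (y), 40 mm high; origin at the centre of its underside, z up, yaw within 0.35 rad. An 80 mm deep deck along its -x side (facing the robot), 40 mm above the shelf, carries four round keys in a row: centres at x = -55 mm, y = -84, -28, +28, +84 mm; which colour stands where changes.
- organizer (a point): Centre of the clear seven-compartment pill organizer, x -15 to +95 mm and y -145 to +79 mm of the case, under one clear lid; this point is 40 mm above the shelf. Beside it (y +79 to +145 mm) a deck 40 mm high carries the steel latch plate. Nothing on the case stands higher than 54 mm until the lid pops.
- key_yellow_top (a point): Centre of the top face of the yellow key: a flat round plastic cap 29 mm across that stands 14 mm above the deck (54 mm above the shelf) when out, in a 3 mm high black collar 37 mm across; pressed fully it stands 6 mm above the deck. The point moves with the key.
- key_yellow (a joint): How far the yellow key is pushed down, m: 0 (out; may start up to 1 mm in) to 0.008 (hard stop). About 3 N moves it; no spring, it stays where it is left.
- key_blue_top (a point): Centre of the top face of the blue key: a flat round plastic cap 29 mm across that stands 14 mm above the deck (54 mm above the shelf) when out, in a 3 mm high black collar 37 mm across; pressed fully it stands 6 mm above the deck. The point moves with the key.
- key_blue (a joint): How far the blue key is pushed down, m: 0 (out; may start up to 1 mm in) to 0.008 (hard stop). About 3 N moves it; no spring, it stays where it is left.
- key_red_top (a point): Centre of the top face of the red key: a flat round plastic cap 29 mm across that stands 14 mm above the deck (54 mm above the shelf) when out, in a 3 mm high black collar 37 mm across; pressed fully it stands 6 mm above the deck. The point moves with the key.
- key_red (a joint): How far the red key is pushed down, m: 0 (out; may start up to 1 mm in) to 0.008 (hard stop). About 3 N moves it; no spring, it stays where it is left.
- key_green_top (a point): Centre of the top face of the green key (not part of the code): a flat round plastic cap 29 mm across that stands 14 mm above the deck (54 mm above the shelf) when out, in a 3 mm high black collar 37 mm across; pressed fully it stands 6 mm above the deck. The point moves with the key.
- key_green (a joint): How far the green key is pushed down, m: 0 (out; may start up to 1 mm in) to 0.008 (hard stop). About 3 N moves it; no spring, it stays where it is left.
- latch_top (a point): Centre of the top face of the brushed steel latch plate, 40 mm (case x) by 34 mm (case y), at x = +30 mm, y = +112 mm of the case; it stands 14 mm above the deck (54 mm above the shelf) when out and 6 mm when pressed fully. The point moves with the plate.
- latch (a joint): How far the latch plate is pushed down, m: 0 (out) to 0.008 (hard stop). About 4 to 6 N moves it; no spring, it stays where it is left. It drives the lid.
- case_lid (a joint): Opening angle of the clear lid, rad, hinged along its far (+x) edge: 0 shut; it rises with the latch plate, to about 0.26 when the plate is fully down. Do not push the lid back down.
- lid_front (a point): Middle of the lid's free front edge (marked by a thin blue strip), 43 mm above the shelf when shut, about 70 mm when popped.
- compact: Brushed steel mirror compact, round, 74 mm across, 14 mm high, loose; origin at the centre of its underside. Leave alone.
- dispenser: Empty blue pump dispenser, 62 mm across, 151 mm tall with its white pump head, whose spout reaches 45 mm to its own -x; light and easily tipped; loose. Origin at the centre of its underside. Leave alone.
- roller: Wooden massage roller lying down: handle along its own y from -122 mm to two 42 mm wheels at y = +35 mm, 96 mm wide, 42 mm high; loose. Origin on the shelf under the handle. Leave alone.

How it is judged:
On the way, in this order (a step that is already met when the one before it is completed fails the run):
1. the yellow key is pushed fully down (value of joint key_yellow above 0.0065 m), for 0.1 s.
2. the blue key is pushed fully down (value of joint key_blue above 0.0065 m), for 0.1 s.
3. the red key is pushed fully down (value of joint key_red above 0.0065 m), for 0.1 s.
4. the latch plate is pushed fully down (value of joint latch above 0.0065 m), for 0.1 s.
At the end, for the whole second after the job is handed in: Yellow, blue and red keys and the latch plate at least 6 mm of their 8 mm down, the green key less than 3 mm down, the lid ajar by more than 0.18 rad, compact, dispenser and roller within 20 mm of where they stood and the dispenser upright (value of joint each of key_yellow, key_blue, key_red, latch above 0.006 m and value of joint key_green below 0.003 m and value of joint case_lid above 0.18 rad and distance of each of compact, dispenser, roller from where it was at the start of the episode below 0.02 m and angle between dispenser's own z axis and vertical below 0.2 rad); the robot touches nothing.
It fails at once if a key or the latch plate is pushed in before the one ahead of it in the order (yellow, blue, red, latch plate) is fully down ((value of joint key_blue above 0.003 m and value of joint key_yellow below 0.006 m) or (value of joint key_red above 0.003 m and value of joint key_blue below 0.006 m) or (value of joint latch above 0.003 m and value of joint key_red below 0.006 m)).
It fails at once if the green key is pressed (value of joint key_green above 0.003 m).
It fails at once if a bystander (compact, dispenser, roller) is shifted, lifted or carried by more than 20 mm (distance of any of compact, dispenser, roller from where it was at the start of the episode above 0.02 m).
It fails at once if the dispenser is tipped over (angle between dispenser's own z axis and vertical above 0.5 rad).
It also fails if it takes over 48 s, if anything falls off the work surface, if the arm or the gripper's body presses on something with over 40 N, if the wrist force passes 120 N, or if a joint passes its speed limit or range.

## Working session

There is one attempt and no reset: what is moved stays moved. The work goes in short steps, Python scripts to look and compute and a tool call to move; the robot and the scene stay as the last step left them, time stands still between calls to the robot, and variables do not carry over. Pictures are saved under pics/ and viewed, at most 10 in all, crops included, and the job is handed in when it is done.

Besides the shell and the picture viewer there is one more tool, called after ">>>" as name(argument=value, ...), one argument or row to a line, values as JSON. servo_tool: Moves the arm, as the interface text tells. Its arguments: {"type":"object","properties":{"moves":{"type":"array","items":{"type":"array","items":{"type":"number"}}}},"required":["moves"]}

```bash
mkdir -p pics; ls; cat > h.py <<'E'
import numpy as np, cv2
from cell import ctrl, read_camera, hand_in
from scipy.spatial.transform import Rotation as R
def cam(name):
    o=ctrl.get_obs(); c=read_camera(name)
    f=c["image"].shape[0]/2/np.tan(np.radians(c["vertical_fov"])/2)
    if name=="wrist":
        T=np.eye(4);T[:3,:3]=R.from_quat(o["eef_rot"]).as_matrix();T[:3,3]=o["tcp_pos"];P=T@c["T_tool_cam"]
    else: P=np.array(c["pose"])
    return c["image"],f,c["cx"],c["cy"],P
def ray(u,v,f,cx,cy,P,z):
    d=P[:3,:3]@np.array([(u-cx)/f,(v-cy)/f,1]); o=P[:3,3]
    return o+d*(z-o[2])/d[2]
def save(n,im): cv2.imwrite(n,cv2.cvtColor(im,cv2.COLOR_RGB2BGR))
E
python3 - <<'E'
from h import *
a=cam("top");b=cam("side")
save("pics/top.png",a[0]);save("pics/side.png",b[0])
o=ctrl.get_obs();print(o)
print(a[1:],b[4])
E
```

```text
pics
{'t': 0.1, 'qpos': array([-1.31319617,  0.53710347, -0.00444328,  1.53872833,  0.00259072,
        1.06727959, -0.07125309]), 'qvel': array([ 1.24630578e-04, -4.10630145e-03, -4.67954149e-06, -4.99442037e-03,
       -2.29423500e-05, -1.55315483e-04, -7.11897664e-04]), 'tau': array([ 1.95783250e-03, -5.72079706e+01,  9.93496589e-01, -2.52230215e+01,
       -5.62139077e-02,  1.35693530e-02,  3.07956770e-05]), 'tcp_pos': array([0.20664874, 0.61571848, 0.23793609]), 'eef_rot': array([ 1.61184776e-01,  9.86923956e-01, -7.53105956e-04, -7.15089400e-05]), 'force': array([-0.82962168, -0.4478054 , -0.23119815]), 'moment': array([ 0.00790734, -0.00494434, -0.04600437]), 'grasp_force': 0.0, 'gripper_width': 1.0000536714948278}
(np.float64(465.40368939936593), 279.49852465768345, 212.17849226687835, array([[ 0.00888174, -0.99832207,  0.05722027,  0.51041977],
       [-0.99940378, -0.01077153, -0.03280327,  0.04942247],
       [ 0.03336458, -0.0568948 , -0.99782252,  1.14051326],
       [ 0.        ,  0.        ,  0.        ,  1.        ]])) [[ 0.8028733  -0.39294208  0.44832019 -0.00135071]
 [-0.59614706 -0.52696064  0.60574018 -0.714771  ]
 [-0.00177371 -0.75359738 -0.65733389  0.87900312]
 [ 0.          0.          0.          1.        ]]
```

View pics/top.png

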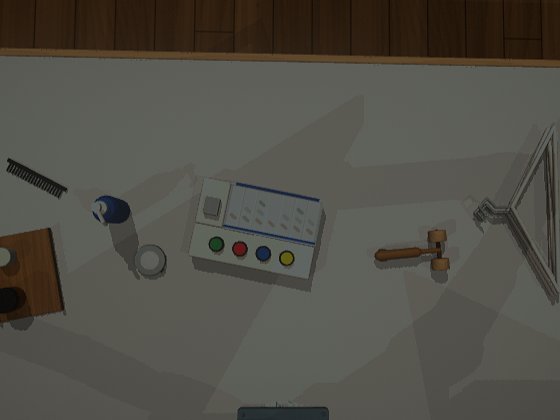

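View pics/side.png

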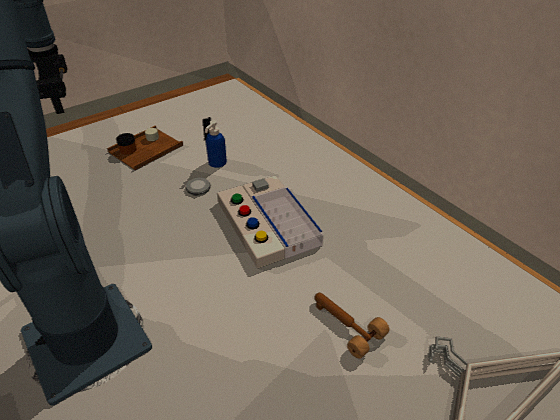

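The top view shows the keys, left to right: green (217,244), red (240,249), blue (263,254), yellow (287,258). The latch is at (212,207), the dispenser at (112,208), the compact at (150,260), and the roller is to the right. In the side view the arm is clear on the left.

```bash
cat >> h.py <<'E'
H={"yellow":(20,35),"blue":(108,128),"red":(0,8),"green":(45,85)}
def keys(c,roi=None,z=.054,amin=60):
    hsv=cv2.cvtColor(c[0],cv2.COLOR_RGB2HSV); out={}
    for k,(a,b) in H.items():
        m=cv2.inRange(hsv,(a,120,40),(b,255,255))
        if roi: 
            q=np.zeros_like(m);q[roi[1]:roi[3],roi[0]:roi[2]]=255;m&=q
        n,l,s,ce=cv2.connectedComponentsWithStats(m)
        for i in range(1,n):
            w,h,ar=s[i,2:5]
            if ar>amin and .6<w/h<1.6 and ar>.5*w*h:
                out.setdefault(k,[]).append((ce[i].round(1),s[i,2:5],ray(*ce[i],*c[1:],z).round(4)))
    return out
def tool(p):
    o=ctrl.get_obs(); return R.from_quat(o["eef_rot"]).inv().apply(np.array(p)-o["tcp_pos"])*100
E
python3 - <<'E'
from h import *
c=cam("top")
for k,v in keys(c,(180,170,330,290)).items(): print(k,v)
print("latch",ray(212,207,*c[1:],.054),"disp",ray(112,210,*c[1:],.1))
c=cam("side")
for k,v in keys(c,(200,170,330,270),amin=30).items(): print(k,v)
print("tool axes",R.from_quat(ctrl.get_obs()["eef_rot"]).as_matrix().round(3))
E
```

```text
yellow [(array([286.4, 257.9]), array([ 12,  13, 129], dtype=int32), array([ 0.4664, -0.0033,  0.054 ]))]
blue [(array([262.8, 253.2]), array([ 12,  13, 116], dtype=int32), array([0.4768, 0.0518, 0.054 ]))]
red [(array([239.3, 248.3]), array([ 12,  13, 123], dtype=int32), array([0.4876, 0.1063, 0.054 ]))]
green [(array([215.5, 243.7]), array([ 12,  12, 114], dtype=int32), array([0.4978, 0.1616, 0.054 ]))]
latch [0.58311255 0.17115006 0.054     ] disp [0.57091593 0.38637689 0.1       ]
yellow [(array([260.8, 235.3]), array([11, 11, 95], dtype=int32), array([ 0.4627, -0.0061,  0.054 ]))]
blue [(array([252.1, 221.8]), array([11,  9, 72], dtype=int32), array([0.4734, 0.0496, 0.054 ]))]
red [(array([244.1, 209.5]), array([11, 10, 81], dtype=int32), array([0.4836, 0.1038, 0.054 ]))]
green [(array([236.4, 197.4]), array([10,  8, 62], dtype=int32), array([0.4946, 0.1598, 0.054 ]))]
tool axes [[-0.948  0.318 -0.   ]
 [ 0.318  0.948 -0.001]
 [-0.    -0.001 -1.   ]]
```

>>> servo_tool(
  moves=[
    [0,0,0,-2.6,-3,0,0],
    [0,0,0,-5.2,-6,0,0],
    [0,0,0,-7.8,-9,0,0],
    [0,0,0,-10.4,-12,0,0],
    [0,0,0,-13,-15,0,0],
  ],
)

```text
t: 0.62
tcp_pos: [0.2827, 0.4307, 0.2386]
eef_rot: [0.161, 0.987, -0.0, 0.0]
force: [0.6, -0.0, -0.5]
gripper_width: 0.643
grasp_force: 0.0
```

>>> servo_tool(
  moves=[
    [0,0,0,-2.6,-3,0,0],
    [0,0,0,-5.2,-6,0,0],
    [0,0,0,-7.8,-9,0,0],
    [0,0,0,-10.4,-12,0,0],
    [0,0,0,-13,-15,0,0],
  ],
)

```text
t: 1.03
tcp_pos: [0.3582, 0.2472, 0.2388]
eef_rot: [0.161, 0.987, 0.0, 0.0]
force: [0.4, 0.2, 0.6]
gripper_width: 0.266
grasp_force: 0.0
```

>>> servo_tool(
  moves=[
    [0,0,0,-2.6,-3,0,0],
    [0,0,0,-5.2,-6,0,0],
    [0,0,0,-7.8,-9,0,0],
    [0,0,0,-10.4,-12,0,0],
    [0,0,0,-13,-15,0,0],
  ],
)

```text
t: 1.45
tcp_pos: [0.4337, 0.0636, 0.239]
eef_rot: [0.161, 0.987, 0.0, 0.0]
force: [1.1, 0.8, -0.4]
gripper_width: 0.006
grasp_force: 0.0
```

>>> servo_tool(
  moves=[
    [0,0,0,-2.6,-3,0,0],
    [0,0,0,-5.2,-5.5,0,0],
    [0,0,0,-5.2,-5.5,0,0],
    [0,0,0,-5.2,-5.5,0,0],
  ],
)

```text
t: 1.78
tcp_pos: [0.4655, -0.0049, 0.2387]
eef_rot: [0.163, 0.987, -0.0, 0.0]
force: [-0.4, -0.1, -0.4]
gripper_width: 0.006
grasp_force: 0.0
```

```bash
python3 - <<'E'
from h import *
c=cam("wrist"); save("pics/w1.png",c[0])
print(ctrl.get_obs()["qpos"])
for k,v in keys(c,amin=300).items(): print(k,v,tool(v[0][2]))
E
```

```text
[-0.39179759  0.22439216  0.34868833  2.02659168 -0.09696006  0.90662972
  1.25457641]
yellow [(array([283.5, 184.9]), array([ 30,  30, 666], dtype=int32), array([ 0.4638, -0.0034,  0.054 ]))] [ 0.08615324 -0.06105061 18.45289753]
blue [(array([337.8, 177.9]), array([ 29,  27, 596], dtype=int32), array([0.4747, 0.0511, 0.054 ]))] [ 0.7932736   5.45171465 18.45312795]
red [(array([392.2, 169.9]), array([ 30,  29, 682], dtype=int32), array([0.4845, 0.1055, 0.054 ]))] [ 1.60144383 10.9198826  18.45342807]
green [(array([449.1, 162.8]), array([ 27,  27, 567], dtype=int32), array([0.4958, 0.1611, 0.054 ]))] [ 2.30577845 16.5496617  18.45365146]
```

View pics/w1.png

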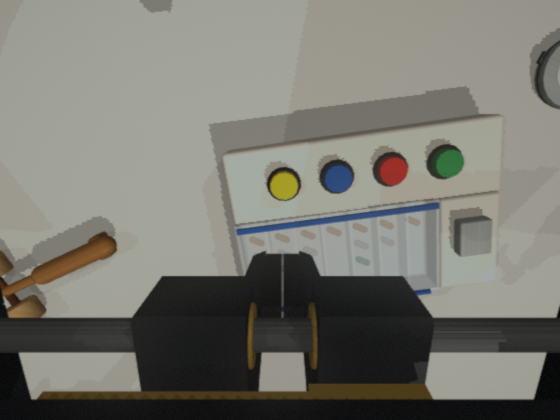

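The wrist view confirms the key order: yellow (284,185), blue (338,178), red (392,170), green (449,163), with the latch at (474,237). The tool is directly over yellow, and all three views agree within about 3 mm.

>>> servo_tool(
  moves=[
    [0,0,0,0,0,4,0],
    [0,0,0,0,0,8,0],
    [0,0,0,0,0,12,0],
    [0,0,0,0,0,16,0],
    [0,0,0,0,0,17.5,0],
  ],
)

```text
t: 2.25
tcp_pos: [0.4616, -0.0009, 0.0596]
eef_rot: [0.159, 0.987, -0.0, -0.003]
force: [-0.6, 0.7, 0.1]
gripper_width: 0.0
grasp_force: 0.0
```

>>> servo_tool(
  moves=[
    [0,0,0,0,0,0.6,0],
    [0,0,0,0,0,1.0,0],
    [0,0,0,0,0,1.4,0],
    [0,0,0,0,0,1.8,0],
    [0,0,0,0,0,1.8,0],
  ],
)

```text
t: 2.67
tcp_pos: [0.4659, -0.0024, 0.0466]
eef_rot: [0.161, 0.987, 0.001, 0.001]
force: [-0.3, 0.9, 0.0]
gripper_width: 0.003
grasp_force: 0.0
```

>>> servo_tool(
  moves=[
    [0,0,0,0,0,0.1,0],
    [0,0,0,0,0,0.2,0],
    [0,0,0,0,0,0.3,0],
    [0,0,0,0,0,0.3,0],
  ],
)

```text
t: 3.0
tcp_pos: [0.4663, -0.0026, 0.0461]
eef_rot: [0.161, 0.987, 0.001, 0.001]
force: [-10.7, 2.0, 42.5]
gripper_width: 0.006
grasp_force: 21.3
```

Yellow hit its hard stop (z = 0.046, 42 N). I'll lift and check it from above on the way to blue.

>>> servo_tool(
  moves=[
    [0,0,0,0,0,-2,0],
    [0,0,0,0,0,-4,0],
    [0,0,0,0.4,2.8,-4,0],
    [0,0,0,0.8,5.5,-4,0],
    [0,0,0,0.8,5.5,-4,0],
  ],
)

```text
t: 3.42
tcp_pos: [0.4776, 0.0575, 0.0842]
eef_rot: [0.158, 0.987, 0.002, 0.002]
force: [-0.2, 1.2, 1.0]
gripper_width: 0.001
grasp_force: 0.0
```

```bash
python3 - <<'E'
from h import *
c=cam("wrist"); save("pics/w2.png",c[0])
o=ctrl.get_obs();print(o["tcp_pos"],o["force"])
for k,v in keys(c,amin=300).items(): print(k,v[0],tool(v[0][2]))
E
```

```text
[0.47674858 0.05478938 0.083832  ] [-0.12186975  0.4710305   0.02926267]
yellow (array([180.2, 250.8]), array([  50,   46, 1769], dtype=int32), array([4.617e-01, 1.000e-04, 5.400e-02])) [-0.27677103 -5.67406172  2.96677958]
blue (array([270.8, 239.6]), array([  49,   35, 1300], dtype=int32), array([0.4716, 0.0522, 0.054 ])) [ 0.4162591  -0.41633279  2.98077292]
red (array([366.4, 230.8]), array([  52,   51, 2056], dtype=int32), array([0.4836, 0.1057, 0.054 ])) [0.95375841 5.04016501 2.99581423]
green (array([467., 221.]), array([  48,   46, 1687], dtype=int32), array([0.4957, 0.1613, 0.054 ])) [ 1.54758853 10.69921313  3.01131001]
```

View pics/w2.png

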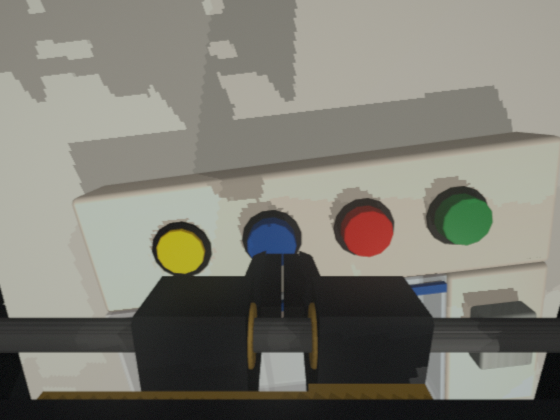

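Yellow (180,251) sits low in its collar and the fingertips are over blue (271,240), about 3 mm too far in y. I'll correct that and press.

>>> servo_tool(
  moves=[
    [0,0,0,0.1,-0.25,1.5,0],
    [0,0,0,0.1,-0.25,2.6,0],
    [0,0,0,0.1,-0.25,3.1,0],
    [0,0,0,0.1,-0.25,3.5,0],
    [0,0,0,0.1,-0.25,3.8,0],
  ],
)

```text
t: 3.88
tcp_pos: [0.4733, 0.0487, 0.0458]
eef_rot: [0.162, 0.987, 0.0, -0.001]
force: [-15.9, -3.6, 72.0]
gripper_width: 0.004
grasp_force: 36.1
```

>>> servo_tool(
  moves=[
    [0,0,0,0,0,0.1,0],
    [0,0,0,0,0,0.2,0],
    [0,0,0,0,0,0.2,0],
  ],
)

```text
t: 4.13
tcp_pos: [0.4733, 0.0486, 0.046]
eef_rot: [0.162, 0.987, 0.001, -0.0]
force: [-14.2, -2.5, 54.3]
gripper_width: 0.008
grasp_force: 27.1
```

Blue is at its hard stop. Next is red.

>>> servo_tool(
  moves=[
    [0,0,0,0,0,-2,0],
    [0,0,0,0,0,-4,0],
    [0,0,0,0.4,2.8,-4,0],
    [0,0,0,0.7,5.6,-4,0],
    [0,0,0,0.7,5.6,-4,0],
  ],
)

```text
t: 4.55
tcp_pos: [0.4861, 0.1106, 0.0834]
eef_rot: [0.158, 0.987, 0.002, 0.001]
force: [0.5, 1.1, -0.3]
gripper_width: 0.005
grasp_force: 0.0
```

>>> servo_tool(
  moves=[
    [0,0,0,0,0,0,0],
    [0,0,0,0,0,0,0],
  ],
)

```text
t: 4.72
tcp_pos: [0.4842, 0.1039, 0.0826]
eef_rot: [0.161, 0.987, -0.0, -0.0]
force: [-0.5, -0.5, -0.1]
gripper_width: 0.007
grasp_force: 0.0
```

Settled over red at (0.4842, 0.1039).

>>> servo_tool(
  moves=[
    [0,0,0,0,0.1,1.5,0],
    [0,0,0,0,0.1,2.5,0],
    [0,0,0,0,0.1,3.0,0],
    [0,0,0,0,0.1,3.4,0],
    [0,0,0,0,0.1,3.7,0],
  ],
)

```text
t: 5.13
tcp_pos: [0.4843, 0.1044, 0.0459]
eef_rot: [0.162, 0.987, -0.001, -0.001]
force: [-14.3, -6.0, 61.1]
gripper_width: 0.002
grasp_force: 30.6
```

>>> servo_tool(
  moves=[
    [0,0,0,0,0,0.1,0],
    [0,0,0,0,0,0.2,0],
    [0,0,0,0,0,0.2,0],
  ],
)

```text
t: 5.38
tcp_pos: [0.4843, 0.1043, 0.0461]
eef_rot: [0.162, 0.987, -0.0, -0.001]
force: [-11.6, -4.7, 40.3]
gripper_width: 0.008
grasp_force: 19.8
```

>>> servo_tool(
  moves=[
    [0,0,0,0,0,-2.5,0],
    [0,0,0,0,0,-5,0],
    [0,0,0,-2.5,3.2,-6,0],
    [0,0,0,-5,6.4,-6,0],
    [0,0,0,-7.4,9.6,-6,0],
  ],
)

```text
t: 5.8
tcp_pos: [0.5873, 0.1739, 0.1052]
eef_rot: [0.162, 0.987, 0.001, 0.001]
force: [1.2, -0.3, 0.4]
gripper_width: 0.004
grasp_force: 0.0
```

>>> servo_tool(
  moves=[
    [0,0,0,0,0,0,0],
    [0,0,0,0,0,0,0],
    [0,0,0,0,0,0,0],
  ],
)

```text
t: 6.05
tcp_pos: [0.5846, 0.1722, 0.1031]
eef_rot: [0.161, 0.987, -0.001, -0.001]
force: [-0.9, -0.1, -0.7]
gripper_width: 0.003
grasp_force: 0.0
```

```bash
python3 - <<'E'
from h import *
c=cam("wrist"); save("pics/w3.png",c[0])
o=ctrl.get_obs();print(o["tcp_pos"],o["force"])
for k,v in keys(c,amin=300,z=.046).items(): print(k,v[0])
E
```

```text
[0.58429697 0.17178754 0.1032518 ] [ 0.28040091 -0.08818337 -0.08450329]
red (array([124.8, 114.5]), array([  52,   52, 2006], dtype=int32), array([0.4856, 0.1064, 0.046 ]))
green (array([215.4, 100.4]), array([  52,   54, 2196], dtype=int32), array([0.4954, 0.1604, 0.046 ]))
```

View pics/w3.png

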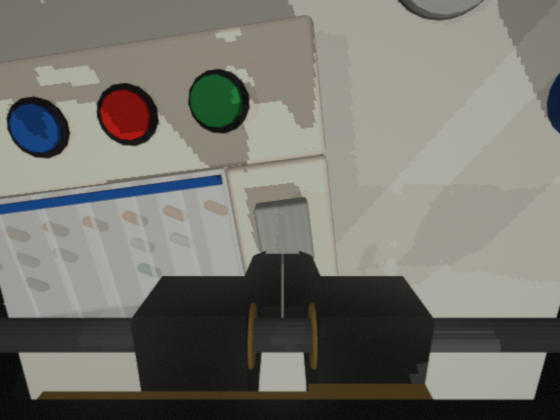

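Blue, red and green are visible. The latch plate (284,225) is centred under the fingertips and green (218,100) is untouched, so I'll press the latch.

>>> servo_tool(
  moves=[
    [0,0,0,0,0,2.5,0],
    [0,0,0,0,0,4.5,0],
    [0,0,0,0,0,5,0],
    [0,0,0,0,0,5.4,0],
    [0,0,0,0,0,5.8,0],
  ],
)

```text
t: 6.52
tcp_pos: [0.5844, 0.172, 0.0462]
eef_rot: [0.162, 0.987, -0.001, -0.001]
force: [-8.4, -3.4, 37.3]
gripper_width: 0.004
grasp_force: 20.7
```

>>> servo_tool(
  moves=[
    [0,0,0,0,0,0.1,0],
    [0,0,0,0,0,0.2,0],
    [0,0,0,0,0,0.2,0],
    [0,0,0,0,0,0.2,0],
  ],
)

```text
t: 6.85
tcp_pos: [0.5844, 0.172, 0.0463]
eef_rot: [0.162, 0.987, -0.0, -0.001]
force: [-10.1, -3.0, 21.2]
gripper_width: 0.006
grasp_force: 10.5
```

The latch is at its stop. I'll retract straight up and check.

>>> servo_tool(
  moves=[
    [0,0,0,0,0,-3,0],
    [0,0,0,0,0,-7,0],
    [0,0,0,0,0,-11,0],
    [0,0,0,0,0,-15,0],
    [0,0,0,0,0,-19,0],
  ],
)

```text
t: 7.27
tcp_pos: [0.5852, 0.1725, 0.2367]
eef_rot: [0.162, 0.987, 0.0, 0.0]
force: [0.9, -0.3, -0.9]
gripper_width: 0.004
grasp_force: 0.0
```

>>> servo_tool(
  moves=[
    [0,0,0,0,0,0,0],
    [0,0,0,0,0,0,0],
  ],
)

```text
t: 7.43
tcp_pos: [0.587, 0.1732, 0.2372]
eef_rot: [0.161, 0.987, 0.002, 0.003]
force: [0.0, 0.3, -0.5]
gripper_width: 0.006
grasp_force: 0.0
```

```bash
python3 - <<'E'
from h import *
a=cam("wrist")[0];b=cam("side")[0][130:290,170:350]
save("pics/w4.png",a);save("pics/s4.png",cv2.resize(b,None,fx=4,fy=3.7))
o=ctrl.get_obs();print(o["tcp_pos"],o["force"])
E
```

```text
[0.58478681 0.17289636 0.23335427] [-0.1273346   0.5445643  -0.56114292]
```

View pics/w4.png

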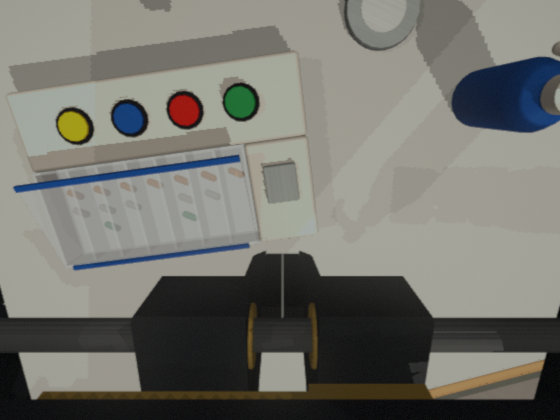

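View pics/s4.png

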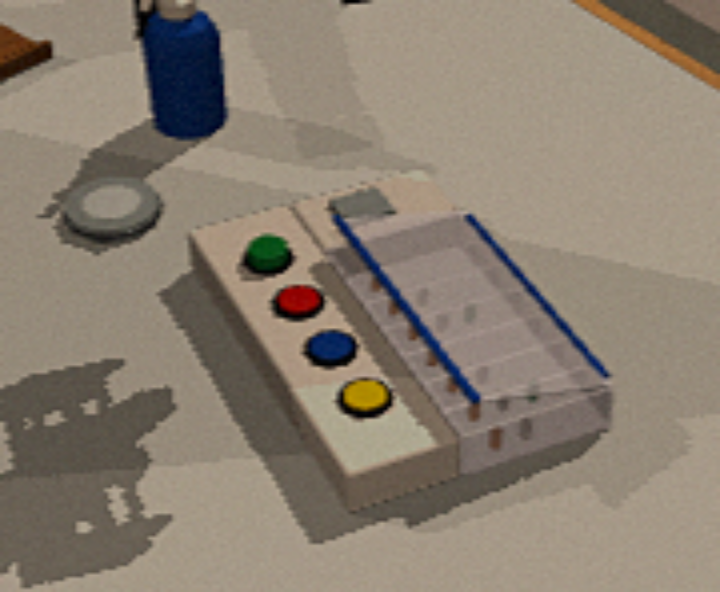

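The lid is ajar, with its front strip raised at (340,215)–(475,400). Yellow, blue, red and the latch are down, green is still out, and the compact and dispenser haven't moved.

```bash
python3 -c "
from cell import hand_in
print(hand_in())"
```

```text
the job is handed in; nothing more can be done
None
```

I pressed yellow, blue, red and then the latch plate to their stops and the lid popped ajar; green stayed out, nothing else was touched, and the job was handed in at about 7.5 s (no verdict was returned).

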